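# Lower the eye shields of the bench grinder

## Robot

A 6-joint arm with a two-finger parallel gripper is mounted at the origin on the work surface. World frame = base frame: x ahead of the robot, y to its left, z up, the work surface at z = 0. Lengths are in m, angles in rad, forces in N, time in s.
With the tool pointing down it reaches from about 0.35 to 0.975 m from the base axis. Payload 4.9 kg.
Tool frame: the origin (TCP) lies at the very end of the fingers, on their centre line; the grasp point (between the pads) lies 19 mm behind it; z points along the fingers, y is the line along which they close (so a half turn about z gives the same grasp; the last joint's range is limited). The gripper opens to 85 mm and grips with 20 to 120 N. Pads are 22 mm wide; open, the fingers measure 114 mm over their backs; the gripper's body (76 mm by 85 mm) begins 54 mm behind the grasp point. The pads swing forward as they close: fully open they stand 13 mm farther back than shut.
Start: joints at [-1.462, 0.053, 1.613, -0, 1.476, -0.119], TCP at [0.141, -0.609, 0.231] pointing down, gripper open.
Joint ranges: [-3.01, 3.01], [-1.01, 2.22], [0.06, 2.58], [-1.02, 4.17], [0.09, 2.62], [-3.14, 3.14]. Speed limits (rad/s): [2.57, 2.57, 3.14, 3.14, 3.14, 3.14].

## Interface

Orientations are given as a rotation vector (axis times angle).
In Python, from station import * gives the robot as it stands.
- The arm moves only by the shell command python3 -m crank 'ROWS' [OPENING] [FORCE]. ROWS is JSON, a list of rows, each an object with "offset": the shift along the tool's x, y, z in m, a list of three; "twist": the turn, a rotation vector about the tool's x, y, z in degrees, a list of three. In form: [{"offset": [x, y, z], "twist": [rx, ry, rz]}, ...]. A call has 1 to 20 rows; each row is the pose to reach, as a shift and turn from the pose commanded when the call began, along the tool's axes at that moment; what a row does not reach only later rows make up. A row lasts 1/8 s, in which the tool goes at most 62.5 mm and 10.7 degrees, less where a joint would pass 70% of its speed; a pose out of reach is approached as far as the arm can. A call with a gripper value outside its range is refused whole. OPENING is the opening, from 0 (shut) to 1 (fully open), set as the call begins (- or left out, the last holds). The fingers move at their own pace and stop on an object; FORCE is the grip in N (left out, the last holds). Time passes only in rows, so rows that repeat a pose let the fingers close. It gives the time, the measured TCP pose, the force, the opening and the grip force at its end, in the units of the state.
- get_obs(): the state, without advancing time (a new reading comes with each control period).
- get_image(name): name is "scene" or "top"; returns the picture (384x512x3 uint8, red, green, blue); there is no depth.
- get_calibration(name): a dict with "intrinsics" (3x3 intrinsics, pixels), "k1" (the pictures are not rectified: a ray, as slopes to the right and down, at radius r is drawn at 1 + k1 r^2 times it, then the intrinsics apply), "world_from_camera" (4x4, takes a point from camera to world coordinates). Camera axes: x right, y up, looking along -z (the intrinsics and any distortion apply to the point x, -y, -z); pixel columns grow to the right and rows downward; lengths in m; the calibration is good to about 2 mm. A picture is of the moment at which its call begins. get_calibration takes no time and is no camera call.
- finish_job(): hands the job in; it is judged then, once.
Trained networks look in the newest picture that a camera, given by its name, has taken for a name from the list of things; names that differ only in an ending like _2 or _b are one class to them, and where a whole thing is asked for, a point or a joint stands for the part that bears it (a point fixed in the world has none). Each returns a list of dicts, best first, with "confidence" (0 to 1); they miss things now and then, are a little off and sometimes report something else, mostly with a low value. They report only what shows in the picture. A call takes as long as a camera call.
- cut_out(query, camera): "region" (384x512 bool, what is visible of it) and "rect" ([centre column, centre row, width, height] in pixels, round what is visible of it).
The state is a dict: "t": time; "q": joint angles; "dq": joint speeds; "effort": joint torques, N m; "tool_pos": TCP position; "tool_rot": TCP orientation; "contact_force": force on the tool from outside, world axes, zero at the start; "wrist_torque": the same for the moment, N m; "opening": finger opening in m; "grip_force": force on a finger pad.
Only numpy, scipy, OpenCV 4.12 (cv2) and the standard library are available. Lean on these libraries where they do the work, as an engineer would, in place of code of your own. Each camera call takes 0.05 s, during which the arm holds its last target. There are 200 camera calls.

## Task

Make the bench grinder ready for work: with your fingertips, gently push both of its swung-up eye shields over and all the way down onto their stops before the wheels, without gripping or slamming them. Leave the tool bit on the tool rest and everything else on the bench where it is.

Things in the scene. Friction and masses are not known exactly. Their poses are not given: they have to be found in the camera images.
- grinder: Grey 150 mm bench grinder, bolted down, front towards the robot. Origin on the bench under the motor's middle (mm): x to its back, y along the spindle to its left wheel, z up. Motor: radius 62 along y, axis z = 125, y to +-115. Wheel guards: drums of radius 90, 50 wide, centred x = 22, y = +-140, z = 125. Tool rests: x -80 to -126, y = +-140, top z = 121, 74 wide.
- left_shield (a joint): Angle of the eye shield at the robot's left. 0: fully down on its stop, its pane sloping down 35 deg below level towards the robot. Grows as it swings up about the grinder's y: level at 0.61, straight up at 2.18, upper stop 2.35. Starts at 1.45 to 2.15. Stiff hinge (0.22 N m, about 3 N near the free edge): it stays at any angle, so it must be pushed all the way.
- left_hinge (a point): Middle of the left shield's hinge line, fixed at x = -45, y = +140, z = 218 mm of the grinder; the line runs along the grinder's y. The guard behind it tops out at z = 215.
- left_edge (a point): Middle of the left shield's free edge, 115 mm from its hinge line. The shield is a flat clear pane in a black rim, 100 wide along the hinge, 6 thick, reaching from 20 to 115 from the hinge. Its outer face looks away from the robot when swung up and upwards when down: push there, first from behind, then from above.
- right_shield (a joint): Angle of the eye shield at the robot's right. 0: fully down on its stop, its pane sloping down 35 deg below level towards the robot. Grows as it swings up about the grinder's y: level at 0.61, straight up at 2.18, upper stop 2.35. Starts at 1.45 to 2.15. Stiff hinge (0.22 N m, about 3 N near the free edge): it stays at any angle, so it must be pushed all the way.
- right_hinge (a point): Middle of the right shield's hinge line, fixed at x = -45, y = -140, z = 218 mm of the grinder; the line runs along the grinder's y. The guard behind it tops out at z = 215.
- right_edge (a point): Middle of the right shield's free edge, 115 mm from its hinge line. The shield is a flat clear pane in a black rim, 100 wide along the hinge, 6 thick, reaching from 20 to 115 from the hinge. Its outer face looks away from the robot when swung up and upwards when down: push there, first from behind, then from above.
- tool_bit: Square steel lathe tool bit 10 x 70 x 10 lying on the left tool rest, under where the left shield comes down. Origin under its middle, long along its y. Bystander.
- water_cup: Round steel water cup, 84 across, 85 tall, standing on the bench before the grinder. Origin at the centre of its underside. Bystander.
- hammer: Hammer lying on the bench, front right. Origin on its underside, handle to its -x. Bystander.
- wrench: Steel wrench lying on the bench, front left. Origin on its underside, handle to its -x. Bystander.
- wheel_dresser: Wheel dresser (round grey handle with toothed steel wheels in the head), 250 long, 38 tall, lying on the bench left. Origin on its underside, head to its +x. Bystander.
- oil_can: Aluminium can 60 across, 150 tall, standing left of the grinder. Origin at the centre of its underside. Bystander.

How it is judged:
By the outcome, as a careful person would: the job done as asked, in the order asked, and still so for the second after the job is handed in, with the robot touching nothing.
It also fails if it takes over 58 s, if anything falls off the work surface, if the arm or the gripper's body presses on something with over 40 N, if the wrist force passes 120 N, or if a joint passes its speed limit or range.

## Working session

There is one attempt and no reset: what is moved stays moved. The work goes in short steps, Python scripts to look and compute and a shell command to move; the robot and the scene stay as the last step left them, time stands still between calls to the robot, and variables do not carry over. Pictures are saved under pics/ and viewed, at most 10 in all, crops included, and the job is handed in when it is done.

```bash
mkdir -p pics; python3 - <<'E'
from station import *
import cv2,numpy as np
ims=[]
for n in("scene","top"):
    im=get_image(n);cv2.imwrite(f"pics/{n}0.png",im[...,::-1]);c=get_calibration(n);print(n,np.round(c["intrinsics"],1).tolist(),c["k1"],np.round(c["world_from_camera"],3).tolist())
    for q in["grinder","left_shield","tool_bit","left_hinge","left_edge"]:
        print(q,[(round(d["confidence"],2),np.round(d["rect"]).tolist()) for d in cut_out(q,n)[:3]])
o=get_obs();print(o["t"],o["tool_pos"],o["tool_rot"])
E
```

```text
scene [[438.6, 0.0, 255.2], [0.0, 438.6, 191.1], [0.0, 0.0, 1.0]] -0.01725088664838529 [[0.465, -0.627, 0.626, 1.424], [0.886, 0.324, -0.333, -0.375], [0.006, 0.708, 0.706, 1.177], [0.0, 0.0, 0.0, 1.0]]
grinder [(0.95, [244.0, 208.0, 130.0, 146.0]), (0.37, [338.0, 173.0, 67.0, 14.0])]
left_shield [(0.72, [269.0, 157.0, 25.0, 44.0]), (0.47, [245.0, 208.0, 132.0, 146.0])]
tool_bit []
left_hinge [(0.84, [244.0, 209.0, 130.0, 142.0]), (0.47, [268.0, 156.0, 22.0, 41.0])]
left_edge [(0.64, [267.0, 155.0, 28.0, 38.0])]
top [[391.4, 0.0, 258.1], [0.0, 391.4, 184.4], [0.0, 0.0, 1.0]] 0.01464954871343956 [[-0.024, 0.997, -0.07, 0.447], [-1.0, -0.023, 0.012, 0.096], [0.01, 0.07, 0.997, 1.191], [0.0, 0.0, 0.0, 1.0]]
grinder [(0.59, [287.0, 158.0, 168.0, 119.0])]
left_shield [(0.49, [229.0, 185.0, 46.0, 14.0])]
tool_bit []
left_hinge [(0.92, [285.0, 159.0, 167.0, 119.0])]
left_edge [(0.49, [228.0, 187.0, 44.0, 15.0])]
0.6 [ 0.14115578 -0.60884718  0.23132944] [3.12120637e+00 3.57101637e-01 4.40735904e-06]
```

View pics/scene0.png

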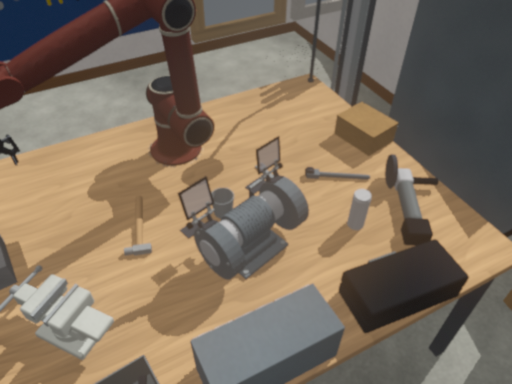

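View pics/top0.png

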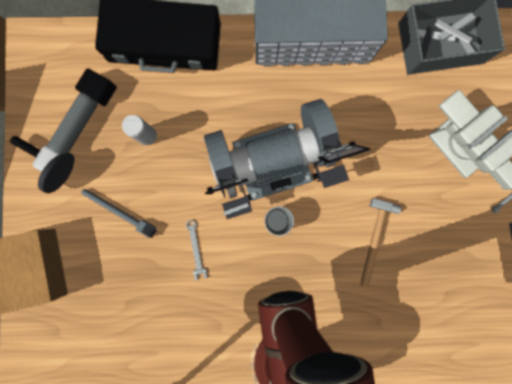

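```bash
cat > h.py <<'E'
from station import *
import cv2,numpy as np
C={n:get_calibration(n) for n in("scene","top")}
def proj(n,P):
    c=C[n];T=np.linalg.inv(c["world_from_camera"]);p=np.atleast_2d(P)@T[:3,:3].T+T[:3,3]
    s=np.c_[p[:,0],-p[:,1]]/-p[:,2:];s=s*(1+c["k1"]*(s**2).sum(1,keepdims=True));K=c["intrinsics"]
    return s@np.array(K)[:2,:2].T+np.array(K)[:2,2]
def world(p,G):
    c,s=np.cos(p[2]),np.sin(p[2]);G=np.atleast_2d(G)
    return G@np.array([[c,s,0],[-s,c,0],[0,0,1]])+[p[0],p[1],0]
t=np.linspace(0,2*np.pi,40)
def cyl(r,x,y0,y1,z):return np.array([[x+r*np.cos(a),y,z+r*np.sin(a)] for y in(y0,y1) for a in t])
def box(x0,x1,y0,y1,z0,z1):return np.array([[x,y,z] for x in(x0,x1) for y in(y0,y1) for z in(z0,z1)])
body=[cyl(.062,0,-.115,.115,.125)]+[cyl(.09,.022,s*.14-.025,s*.14+.025,.125) for s in(1,-1)]+[box(-.126,-.08,s*.14-.037,s*.14+.037,.115,.121) for s in(1,-1)]
def shield(s,a,r0=.02):
    f=a-np.radians(35);d=np.array([-np.cos(f),0,np.sin(f)]);h=np.array([-.045,s*.14,.218])
    return np.array([h+r*d+[0,w,0] for r,w in((r0,-.05),(r0,.05),(.115,.05),(.115,-.05))])
def draw(n,p,sc=4):
    m=np.zeros((384*sc,512*sc),np.uint8)
    for g in body+[shield(1,p[3]),shield(-1,p[4])]:
        q=proj(n,world(p,g))*sc;cv2.fillConvexPoly(m,cv2.convexHull(np.round(q).astype(np.int32)),1)
    return m
E
cat > fit.py <<'E'
from h import *
from scipy.optimize import minimize
M={}
for n in C:
    im=get_image(n);m=cut_out("grinder",n)[0]["region"].copy()
    for d in cut_out("left_shield",n):
        if d["rect"][2]<60: m|=d["region"];print(n,np.round(d["rect"]),d["confidence"])
    M[n]=m
def cost(p):
    e=0
    for n in M:
        a=cv2.resize(draw(n,p,4).astype(np.float32),(512,384),interpolation=cv2.INTER_AREA);b=M[n]
        e+=1-np.minimum(a,b).sum()/np.maximum(a,b).sum()
    return e
best=None
for y0 in(-.3,0,.3):
    r=minimize(cost,[.52,.02,y0,1.8,1.8],method="Nelder-Mead",options=dict(initial_simplex=np.array([[.52,.02,y0,1.8,1.8]]+[[.52+.05*(i==0),.02+.05*(i==1),y0+.2*(i==2),1.8+.3*(i==3),1.8+.3*(i==4)] for i in range(5)]),maxiter=500))
    print(r.fun,r.x)
    if best is None or r.fun<best.fun:best=r
p=best.x;np.save("p.npy",p)
out=[]
for n,(x,y) in dict(scene=(150,120),top=(190,80)).items():
    k=4;im=get_image(n)[y:y+150,x:x+200];im=cv2.resize(im,None,fx=k,fy=k,interpolation=cv2.INTER_CUBIC)[...,::-1].copy()
    for g in body+[shield(1,p[3]),shield(-1,p[4])]:
        q=(proj(n,world(p,g))-[x,y]+.5)*k;cv2.polylines(im,[cv2.convexHull(np.round(q).astype(np.int32))],True,(0,255,0),1)
    cv2.imwrite(f"pics/fit_{n}.png",im)
E
python3 fit.py
```

```text
scene [268. 159.  21.  42.] 0.94
top [227. 185.  44.  15.] 0.44
1.2304118871688843 [0.61016787 0.03987508 0.2475304  0.95944663 1.81382281]
1.1986002922058105 [0.61053318 0.04032001 0.2510214  1.66783366 1.78275289]
1.1701627969741821 [0.60581375 0.04030914 0.28018486 1.97806441 1.84961041]
```

View pics/fit_scene.png

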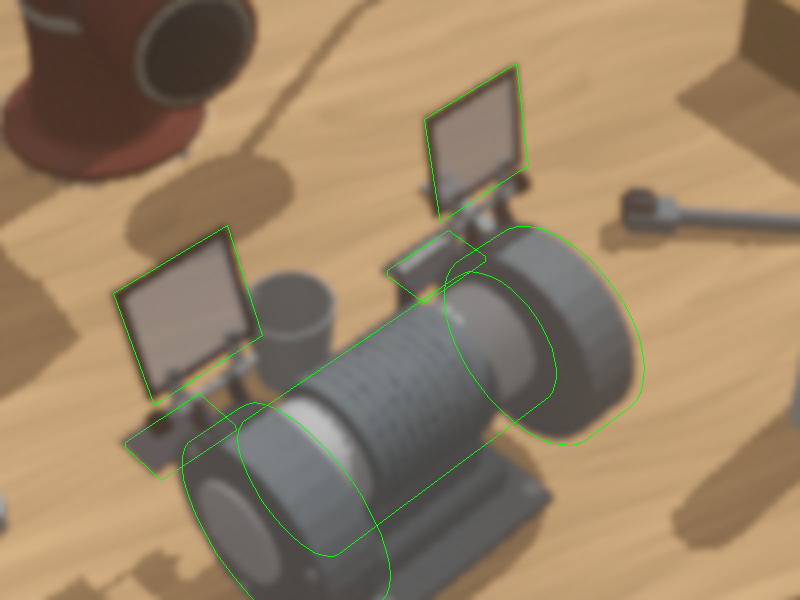

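View pics/fit_top.png

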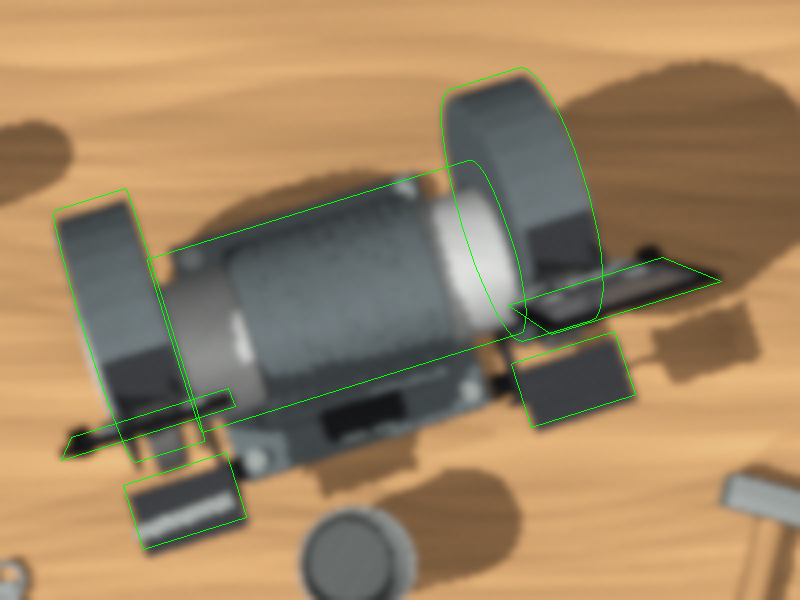

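```bash
cat > wp.py <<'E'
import sys
from h import *
from scipy.spatial.transform import Rotation as R
p=np.load("p.npy")
o=get_obs();Rt=R.from_rotvec(o["tool_rot"]).as_matrix();tp=np.array(o["tool_pos"])
print("tool x yaw deg",np.degrees(np.arctan2(Rt[1,0],Rt[0,0])),"grinder",np.degrees(p[2]),"z",Rt[:,2])
def tcp(s,a,r=.092,gap=0):
    f=a-np.radians(35);n=np.array([np.sin(f),0,np.cos(f)]);d=np.array([-np.cos(f),0,np.sin(f)])
    return np.array([-.045,s*.14,.218])+r*d+(.003+gap)*n+[.011*np.clip(np.sin(f)/.3,-1,1),0,0]
def show(l,G):
    w=world(p,G)[0];print(l,"world",np.round(w*1e3).astype(int),"offset mm",np.round((w-tp)@Rt*1e3,0).astype(int))
if __name__=="__main__":
    s=int(sys.argv[1]);A=p[3] if s>0 else p[4]
    b=tcp(s,A)+[.03,0,0];show("above",np.r_[b[:2],.42]);show("behind",b)
    for a in np.r_[np.arange(np.floor(A*10)/10,-.01,-.1)]:show(f"{a:.2f}",tcp(s,a))
E
python3 wp.py -1; python3 wp.py 1|head -3
```

```text
tool x yaw deg 13.05121327330035 grinder 16.053409915677342 z [-2.22672625e-05  2.55918012e-05 -9.99999999e-01]
above world [ 615 -103  420] offset mm [ 575 -386 -189]
behind world [ 615 -103  306] offset mm [ 575 -386  -75]
1.80 world [ 582 -112  304] offset mm [ 541 -384  -73]
1.70 world [ 573 -115  301] offset mm [ 533 -384  -70]
1.60 world [ 566 -117  297] offset mm [ 525 -383  -65]
1.50 world [ 558 -119  291] offset mm [ 517 -383  -60]
1.40 world [ 552 -121  285] offset mm [ 510 -383  -54]
1.30 world [ 545 -123  279] offset mm [ 504 -382  -48]
1.20 world [ 540 -124  272] offset mm [ 498 -382  -40]
1.10 world [ 535 -126  264] offset mm [ 493 -382  -33]
1.00 world [ 531 -127  256] offset mm [ 489 -381  -24]
0.90 world [ 527 -128  247] offset mm [ 485 -381  -16]
0.80 world [ 522 -130  238] offset mm [ 479 -381   -7]
0.70 world [ 517 -131  229] offset mm [ 474 -381    2]
0.60 world [ 512 -132  220] offset mm [ 469 -380   11]
0.50 world [ 509 -133  211] offset mm [ 466 -380   21]
0.40 world [ 507 -134  202] offset mm [ 464 -380   30]
0.30 world [ 506 -134  193] offset mm [ 462 -380   39]
0.20 world [ 509 -133  184] offset mm [ 465 -380   47]
0.10 world [ 512 -132  176] offset mm [ 469 -380   56]
-0.00 world [ 517 -131  168] offset mm [ 474 -381   64]
tool x yaw deg 13.05121327330035 grinder 16.053409915677342 z [-2.22672625e-05  2.55918012e-05 -9.99999999e-01]
above world [548 169 420] offset mm [ 572 -666 -189]
behind world [548 169 309] offset mm [ 572 -666  -77]
```

```bash
python3 -m crank '[{"offset":[0,0,-0.06],"twist":[0,0,0]},{"offset":[0,0,-0.12],"twist":[0,0,0]},{"offset":[0,0,-0.19],"twist":[0,0,-3]},{"offset":[0.06,-0.04,-0.19],"twist":[0,0,-3]},{"offset":[0.11,-0.07,-0.19],"twist":[0,0,-3]},{"offset":[0.16,-0.105,-0.19],"twist":[0,0,-3]},{"offset":[0.21,-0.14,-0.19],"twist":[0,0,-3]},{"offset":[0.26,-0.175,-0.19],"twist":[0,0,-3]},{"offset":[0.31,-0.21,-0.19],"twist":[0,0,-3]},{"offset":[0.36,-0.24,-0.19],"twist":[0,0,-3]},{"offset":[0.41,-0.275,-0.19],"twist":[0,0,-3]},{"offset":[0.46,-0.31,-0.19],"twist":[0,0,-3]},{"offset":[0.51,-0.34,-0.19],"twist":[0,0,-3]},{"offset":[0.545,-0.365,-0.19],"twist":[0,0,-3]},{"offset":[0.575,-0.386,-0.19],"twist":[0,0,-3]},{"offset":[0.575,-0.386,-0.19],"twist":[0,0,-3]},{"offset":[0.575,-0.386,-0.19],"twist":[0,0,-3]},{"offset":[0.575,-0.386,-0.19],"twist":[0,0,-3]}]' 0; python3 wp.py -1; python3 -c "
from h import *
ims=[cv2.resize(get_image(n)[y:y+150,x:x+200],(400,300)) for n,x,y in(('scene',130,90),('top',190,80))]
cv2.imwrite('pics/a.png',np.hstack(ims)[...,::-1])"
```

```text
t: 3.25
tool_pos: [0.6136, -0.1039, 0.4216]
tool_rot: [3.111, 0.436, 0.0]
contact_force: [-0.5, -0.5, 0.7]
opening: -0.0001
grip_force: 0.0
tool x yaw deg 15.969007209754725 grinder 16.053409915677342 z [ 2.81571494e-04 -3.62898745e-04 -9.99999895e-01]
above world [ 615 -103  420] offset mm [ 1 -1  2]
behind world [ 615 -103  306] offset mm [  1  -1 116]
1.80 world [ 582 -112  304] offset mm [-33  -1 117]
1.70 world [ 573 -115  301] offset mm [-42  -1 121]
1.60 world [ 566 -117  297] offset mm [-50  -1 125]
1.50 world [ 558 -119  291] offset mm [-57  -1 130]
1.40 world [ 552 -121  285] offset mm [-64  -1 136]
1.30 world [ 545 -123  279] offset mm [-71  -1 143]
1.20 world [ 540 -124  272] offset mm [-76  -1 150]
1.10 world [ 535 -126  264] offset mm [-81  -1 158]
1.00 world [ 531 -127  256] offset mm [-86  -1 166]
0.90 world [ 527 -128  247] offset mm [-89  -1 174]
0.80 world [ 522 -130  238] offset mm [-96  -1 183]
0.70 world [ 517 -131  229] offset mm [-101   -1  192]
0.60 world [ 512 -132  220] offset mm [-105   -1  202]
0.50 world [ 509 -133  211] offset mm [-108   -1  211]
0.40 world [ 507 -134  202] offset mm [-111   -1  220]
0.30 world [ 506 -134  193] offset mm [-112   -1  229]
0.20 world [ 509 -133  184] offset mm [-109   -1  238]
0.10 world [ 512 -132  176] offset mm [-105   -1  246]
-0.00 world [ 517 -131  168] offset mm [-101   -1  254]
```

View pics/a.png

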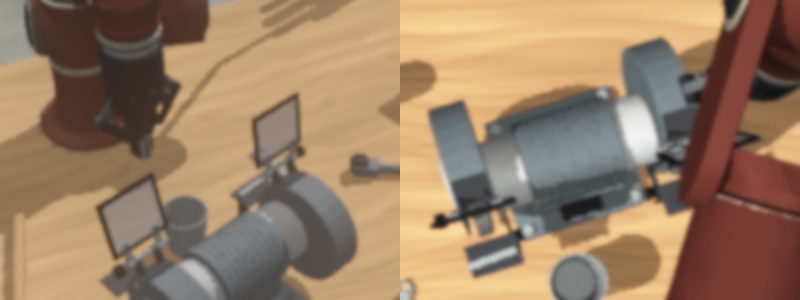

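The shut fingertips hang above and behind the right pane (scene crop ~(145,150)); both shields are still up. I'll descend behind it and start the arc.

```bash
python3 -m crank '[{"offset":[0,0,0.03],"twist":[0,0,0]},{"offset":[0,0,0.06],"twist":[0,0,0]},{"offset":[0,0,0.09],"twist":[0,0,0]},{"offset":[0,0,0.115],"twist":[0,0,0]},{"offset":[-0.01,0,0.115],"twist":[0,0,0]},{"offset":[-0.02,0,0.116],"twist":[0,0,0]},{"offset":[-0.028,0,0.117],"twist":[0,0,0]},{"offset":[-0.033,0,0.117],"twist":[0,0,0]},{"offset":[-0.038,0,0.119],"twist":[0,0,0]},{"offset":[-0.042,0,0.121],"twist":[0,0,0]},{"offset":[-0.046,0,0.123],"twist":[0,0,0]},{"offset":[-0.05,0,0.125],"twist":[0,0,0]}]'
python3 -m crank '[{"offset":[-0.004,0,0.002],"twist":[0,0,0]},{"offset":[-0.007,0,0.005],"twist":[0,0,0]},{"offset":[-0.011,0,0.008],"twist":[0,0,0]},{"offset":[-0.014,0,0.011],"twist":[0,0,0]}]'
python3 - <<'E'
from h import *
ims=[cv2.resize(get_image(n)[y:y+150,x:x+200],(400,300)) for n,x,y in(('scene',130,90),('top',190,80))]
cv2.imwrite('pics/b.png',np.hstack(ims)[...,::-1])
E
python3 wp.py -1 | tail -15
```

```text
t: 4.85
tool_pos: [0.5659, -0.1169, 0.2963]
tool_rot: [3.111, 0.439, 0.0]
contact_force: [1.6, 0.1, 1.5]
opening: -0.0001
grip_force: 1.1
t: 5.35
tool_pos: [0.5523, -0.1207, 0.285]
tool_rot: [-3.111, -0.438, 0.001]
contact_force: [0.4, 0.0, 3.0]
opening: -0.0003
grip_force: 1.0
1.40 world [ 552 -121  285] offset mm [ 0  0 -1]
1.30 world [ 545 -123  279] offset mm [-7  0  6]
1.20 world [ 540 -124  272] offset mm [-13   0  13]
1.10 world [ 535 -126  264] offset mm [-18   0  21]
1.00 world [ 531 -127  256] offset mm [-22   0  29]
0.90 world [ 527 -128  247] offset mm [-26   0  37]
0.80 world [ 522 -130  238] offset mm [-32   0  46]
0.70 world [ 517 -131  229] offset mm [-37   0  55]
0.60 world [ 512 -132  220] offset mm [-41   0  65]
0.50 world [ 509 -133  211] offset mm [-44   0  74]
0.40 world [ 507 -134  202] offset mm [-47   0  83]
0.30 world [ 506 -134  193] offset mm [-48   0  92]
0.20 world [ 509 -133  184] offset mm [-45   0 101]
0.10 world [ 512 -132  176] offset mm [-41   0 109]
-0.00 world [ 517 -131  168] offset mm [-37   0 117]
```

View pics/b.png

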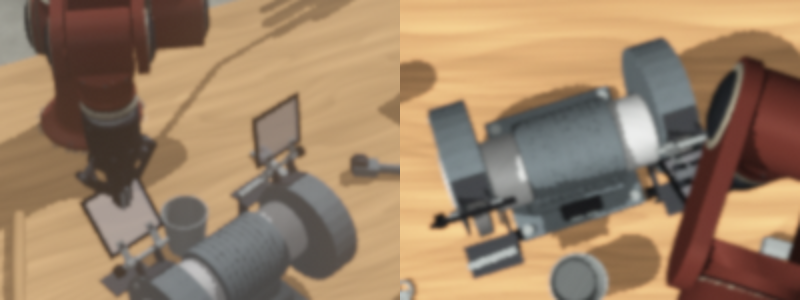

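The right shield is tipping under the fingertip (crop ~(125,205)), at about 3 N. Continuing.

```bash
python3 -m crank '[{"offset":[-0.004,0,0.003],"twist":[0,0,0]},{"offset":[-0.007,0,0.006],"twist":[0,0,0]},{"offset":[-0.010,0,0.010],"twist":[0,0,0]},{"offset":[-0.013,0,0.013],"twist":[0,0,0]},{"offset":[-0.016,0,0.017],"twist":[0,0,0]},{"offset":[-0.018,0,0.021],"twist":[0,0,0]},{"offset":[-0.020,0,0.025],"twist":[0,0,0]},{"offset":[-0.022,0,0.029],"twist":[0,0,0]},{"offset":[-0.024,0,0.033],"twist":[0,0,0]},{"offset":[-0.026,0,0.037],"twist":[0,0,0]},{"offset":[-0.029,0,0.042],"twist":[0,0,0]},{"offset":[-0.032,0,0.046],"twist":[0,0,0]},{"offset":[-0.035,0,0.051],"twist":[0,0,0]},{"offset":[-0.037,0,0.055],"twist":[0,0,0]},{"offset":[-0.039,0,0.06],"twist":[0,0,0]},{"offset":[-0.041,0,0.065],"twist":[0,0,0]},{"offset":[-0.043,0,0.07],"twist":[0,0,0]},{"offset":[-0.044,0,0.074],"twist":[0,0,0]},{"offset":[-0.045,0,0.079],"twist":[0,0,0]},{"offset":[-0.046,0,0.083],"twist":[0,0,0]}]'
python3 -m crank '[{"offset":[0,0,0.004],"twist":[0,0,0]},{"offset":[0,0,0.008],"twist":[0,0,0]},{"offset":[0.001,0,0.012],"twist":[0,0,0]},{"offset":[0.002,0,0.016],"twist":[0,0,0]},{"offset":[0.003,0,0.02],"twist":[0,0,0]},{"offset":[0.004,0,0.023],"twist":[0,0,0]},{"offset":[0.005,0,0.026],"twist":[0,0,0]}]'
python3 -m crank '[{"offset":[0.001,0,0.001],"twist":[0,0,0]},{"offset":[0.001,0,0.002],"twist":[0,0,0]},{"offset":[0.001,0,0.002],"twist":[0,0,0]}]'
python3 -m crank '[{"offset":[0.001,0,0.001],"twist":[0,0,0]},{"offset":[0.001,0,0.002],"twist":[0,0,0]},{"offset":[0.001,0,0.002],"twist":[0,0,0]}]'
python3 wp.py -1 | tail -3
```

```text
t: 7.95
tool_pos: [0.5083, -0.1334, 0.2019]
tool_rot: [-3.111, -0.439, 0.001]
contact_force: [0.2, 0.1, 2.2]
opening: 0.0004
grip_force: 0.8
t: 8.82
tool_pos: [0.5133, -0.132, 0.1761]
tool_rot: [-3.111, -0.439, 0.0]
contact_force: [0.0, 0.3, 2.8]
opening: -0.0001
grip_force: 0.8
t: 9.2
tool_pos: [0.5141, -0.1317, 0.1741]
tool_rot: [-3.111, -0.439, 0.0]
contact_force: [-0.4, 0.5, 0.3]
opening: -0.0001
grip_force: 0.2
t: 9.57
tool_pos: [0.5152, -0.1314, 0.1722]
tool_rot: [-3.111, -0.439, -0.0]
contact_force: [0.6, 0.1, 0.4]
opening: 0.0002
grip_force: 0.3
0.20 world [ 509 -133  184] offset mm [ -7   0 -12]
0.10 world [ 512 -132  176] offset mm [-3  0 -3]
-0.00 world [ 517 -131  168] offset mm [1 0 5]
```

```bash
for i in 1; do :; done; python3 -m crank '[{"offset":[0,0,0.001],"twist":[0,0,0]},{"offset":[0.001,0,0.002],"twist":[0,0,0]}]'
python3 -m crank '[{"offset":[0,0,0.001],"twist":[0,0,0]},{"offset":[0.001,0,0.002],"twist":[0,0,0]}]'
```

```text
t: 9.82
tool_pos: [0.5161, -0.1311, 0.1704]
tool_rot: [3.111, 0.439, -0.0]
contact_force: [-1.0, 0.4, 0.9]
opening: -0.0001
grip_force: 0.9
t: 10.07
tool_pos: [0.5166, -0.1311, 0.1696]
tool_rot: [3.11, 0.439, -0.003]
contact_force: [-8.2, 1.2, 12.3]
opening: 0.0001
grip_force: 7.0
```

The jump to about 15 N at the expected height shows the right shield is on its stop. Lifting away.

```bash
python3 -m crank '[{"offset":[0,0,-0.005],"twist":[0,0,0]},{"offset":[0,0,-0.02],"twist":[0,0,0]},{"offset":[0,0,-0.06],"twist":[0,0,0]},{"offset":[0,0,-0.11],"twist":[0,0,0]},{"offset":[0,0,-0.16],"twist":[0,0,0]},{"offset":[0,0,-0.21],"twist":[0,0,0]},{"offset":[0,0,-0.25],"twist":[0,0,0]},{"offset":[0,0,-0.25],"twist":[0,0,0]}]'
python3 wp.py 1
```

```text
t: 11.08
tool_pos: [0.518, -0.1312, 0.424]
tool_rot: [3.106, 0.438, 0.012]
contact_force: [0.3, -0.1, 0.2]
opening: 0.0001
grip_force: 0.0
tool x yaw deg 16.05553423702572 grinder 16.053409915677342 z [ 0.00831176 -0.00333406 -0.9999599 ]
above world [548 169 420] offset mm [ 112 -281    3]
behind world [548 169 309] offset mm [ 111 -281  114]
1.90 world [513 159 307] offset mm [  74 -281  116]
1.80 world [504 157 304] offset mm [  66 -281  118]
1.70 world [496 154 301] offset mm [  57 -281  122]
1.60 world [488 152 297] offset mm [  49 -281  126]
1.50 world [481 150 291] offset mm [  41 -281  131]
1.40 world [474 148 285] offset mm [  34 -281  137]
1.30 world [468 146 279] offset mm [  28 -281  144]
1.20 world [463 145 272] offset mm [  22 -281  151]
1.10 world [458 143 264] offset mm [  17 -281  159]
1.00 world [454 142 256] offset mm [  13 -281  167]
0.90 world [450 141 247] offset mm [   9 -282  175]
0.80 world [444 139 238] offset mm [   3 -282  184]
0.70 world [439 138 229] offset mm [  -3 -282  193]
0.60 world [435 137 220] offset mm [  -7 -282  202]
0.50 world [432 136 211] offset mm [ -10 -282  212]
0.40 world [429 135 202] offset mm [ -13 -282  221]
0.30 world [428 135 193] offset mm [ -14 -282  230]
0.20 world [431 136 184] offset mm [ -11 -282  238]
0.10 world [435 137 176] offset mm [  -8 -282  247]
-0.00 world [439 138 168] offset mm [  -3 -282  255]
```

```bash
python3 -m crank '[{"offset":[0.02,-0.04,0],"twist":[0,0,0]},{"offset":[0.04,-0.085,0],"twist":[0,0,0]},{"offset":[0.06,-0.13,0],"twist":[0,0,0]},{"offset":[0.08,-0.18,0],"twist":[0,0,0]},{"offset":[0.095,-0.225,0],"twist":[0,0,0]},{"offset":[0.105,-0.26,0],"twist":[0,0,0]},{"offset":[0.112,-0.281,0],"twist":[0,0,0]},{"offset":[0.112,-0.281,0],"twist":[0,0,0]},{"offset":[0.112,-0.281,0],"twist":[0,0,0]},{"offset":[0.112,-0.281,0],"twist":[0,0,0]}]'
python3 wp.py 1
python3 - <<'E'
from h import *
ims=[cv2.resize(get_image(n)[y:y+150,x:x+200],(400,300)) for n,x,y in(('scene',130,90),('top',190,80))]
cv2.imwrite('pics/c.png',np.hstack(ims)[...,::-1])
E
```

```text
t: 12.32
tool_pos: [0.547, 0.1692, 0.4181]
tool_rot: [3.111, 0.437, -0.001]
contact_force: [0.1, -0.1, 0.3]
opening: -0.0002
grip_force: 0.0
tool x yaw deg 15.976449843708705 grinder 16.053409915677342 z [-3.48938796e-04 -2.31409485e-04 -9.99999912e-01]
above world [548 169 420] offset mm [ 1  0 -2]
behind world [548 169 309] offset mm [  1   0 109]
1.90 world [513 159 307] offset mm [-36   0 111]
1.80 world [504 157 304] offset mm [-45   0 114]
1.70 world [496 154 301] offset mm [-53   0 117]
1.60 world [488 152 297] offset mm [-61   0 122]
1.50 world [481 150 291] offset mm [-69   0 127]
1.40 world [474 148 285] offset mm [-76   0 133]
1.30 world [468 146 279] offset mm [-82   0 139]
1.20 world [463 145 272] offset mm [-88   0 146]
1.10 world [458 143 264] offset mm [-93   0 154]
1.00 world [454 142 256] offset mm [-97   0 162]
0.90 world [450 141 247] offset mm [-101    0  171]
0.80 world [444 139 238] offset mm [-107    0  180]
0.70 world [439 138 229] offset mm [-112    0  189]
0.60 world [435 137 220] offset mm [-116    0  198]
0.50 world [432 136 211] offset mm [-120    0  207]
0.40 world [429 135 202] offset mm [-122    0  216]
0.30 world [428 135 193] offset mm [-124    0  225]
0.20 world [431 136 184] offset mm [-121    0  234]
0.10 world [435 137 176] offset mm [-117    0  242]
-0.00 world [439 138 168] offset mm [-112    0  250]
```

View pics/c.png

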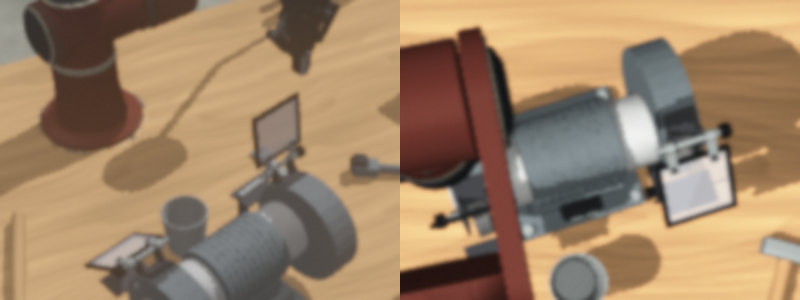

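The right shield is down (scene crop ~(125,250), top crop ~(695,185)), and the tip is behind and above the left one. Same procedure on the left.

```bash
python3 -m crank '[{"offset":[0,0,0.03],"twist":[0,0,0]},{"offset":[0,0,0.06],"twist":[0,0,0]},{"offset":[0,0,0.09],"twist":[0,0,0]},{"offset":[0,0,0.109],"twist":[0,0,0]},{"offset":[-0.01,0,0.109],"twist":[0,0,0]},{"offset":[-0.02,0,0.11],"twist":[0,0,0]},{"offset":[-0.026,0,0.11],"twist":[0,0,0]},{"offset":[-0.031,0,0.111],"twist":[0,0,0]},{"offset":[-0.036,0,0.111],"twist":[0,0,0]},{"offset":[-0.041,0,0.113],"twist":[0,0,0]},{"offset":[-0.045,0,0.114],"twist":[0,0,0]},{"offset":[-0.049,0,0.115],"twist":[0,0,0]},{"offset":[-0.053,0,0.117],"twist":[0,0,0]},{"offset":[-0.057,0,0.119],"twist":[0,0,0]},{"offset":[-0.061,0,0.122],"twist":[0,0,0]}]'
python3 -m crank '[{"offset":[-0.004,0,0.002],"twist":[0,0,0]},{"offset":[-0.008,0,0.005],"twist":[0,0,0]},{"offset":[-0.012,0,0.008],"twist":[0,0,0]},{"offset":[-0.015,0,0.011],"twist":[0,0,0]}]'
python3 wp.py 1|tail -15
```

```text
t: 14.3
tool_pos: [0.4881, 0.1532, 0.2962]
tool_rot: [-3.111, -0.439, 0.0]
contact_force: [1.4, 0.6, 2.1]
opening: 0.0002
grip_force: 1.1
t: 14.8
tool_pos: [0.4736, 0.149, 0.2851]
tool_rot: [3.111, 0.439, -0.0]
contact_force: [1.1, 0.2, 1.7]
opening: 0.0004
grip_force: 1.0
1.40 world [474 148 285] offset mm [0 1 0]
1.30 world [468 146 279] offset mm [-6  1  6]
1.20 world [463 145 272] offset mm [-12   1  13]
1.10 world [458 143 264] offset mm [-17   1  21]
1.00 world [454 142 256] offset mm [-21   1  29]
0.90 world [450 141 247] offset mm [-25   1  38]
0.80 world [444 139 238] offset mm [-31   1  47]
0.70 world [439 138 229] offset mm [-36   1  56]
0.60 world [435 137 220] offset mm [-40   1  65]
0.50 world [432 136 211] offset mm [-44   1  74]
0.40 world [429 135 202] offset mm [-46   1  83]
0.30 world [428 135 193] offset mm [-47   1  92]
0.20 world [431 136 184] offset mm [-45   1 101]
0.10 world [435 137 176] offset mm [-41   1 109]
-0.00 world [439 138 168] offset mm [-36   1 117]
```

```bash
python3 -m crank '[{"offset":[-0.004,0,0.003],"twist":[0,0,0]},{"offset":[-0.007,0,0.006],"twist":[0,0,0]},{"offset":[-0.010,0,0.010],"twist":[0,0,0]},{"offset":[-0.013,0,0.013],"twist":[0,0,0]},{"offset":[-0.016,0,0.017],"twist":[0,0,0]},{"offset":[-0.018,0,0.021],"twist":[0,0,0]},{"offset":[-0.020,0,0.025],"twist":[0,0,0]},{"offset":[-0.022,0,0.029],"twist":[0,0,0]},{"offset":[-0.024,0,0.033],"twist":[0,0,0]},{"offset":[-0.026,0,0.037],"twist":[0,0,0]},{"offset":[-0.029,0,0.042],"twist":[0,0,0]},{"offset":[-0.032,0,0.046],"twist":[0,0,0]},{"offset":[-0.035,0,0.051],"twist":[0,0,0]},{"offset":[-0.037,0,0.055],"twist":[0,0,0]},{"offset":[-0.039,0,0.06],"twist":[0,0,0]},{"offset":[-0.041,0,0.065],"twist":[0,0,0]},{"offset":[-0.043,0,0.07],"twist":[0,0,0]},{"offset":[-0.044,0,0.074],"twist":[0,0,0]},{"offset":[-0.045,0,0.079],"twist":[0,0,0]},{"offset":[-0.046,0,0.083],"twist":[0,0,0]}]'
python3 -m crank '[{"offset":[0,0,0.004],"twist":[0,0,0]},{"offset":[0,0,0.008],"twist":[0,0,0]},{"offset":[0.001,0,0.012],"twist":[0,0,0]},{"offset":[0.002,0,0.016],"twist":[0,0,0]},{"offset":[0.003,0,0.02],"twist":[0,0,0]},{"offset":[0.004,0,0.023],"twist":[0,0,0]},{"offset":[0.005,0,0.026],"twist":[0,0,0]}]'
python3 -m crank '[{"offset":[0.001,0,0.001],"twist":[0,0,0]},{"offset":[0.001,0,0.002],"twist":[0,0,0]},{"offset":[0.001,0,0.002],"twist":[0,0,0]}]'
python3 -m crank '[{"offset":[0.001,0,0.001],"twist":[0,0,0]},{"offset":[0.001,0,0.002],"twist":[0,0,0]}]'
python3 -m crank '[{"offset":[0,0,0.001],"twist":[0,0,0]},{"offset":[0.001,0,0.002],"twist":[0,0,0]}]'
```

```text
t: 17.3
tool_pos: [0.4296, 0.1364, 0.202]
tool_rot: [3.111, 0.439, -0.0]
contact_force: [0.5, 0.4, 1.1]
opening: -0.0002
grip_force: 0.8
t: 18.18
tool_pos: [0.4346, 0.1378, 0.1761]
tool_rot: [3.111, 0.439, -0.0]
contact_force: [0.4, 0.7, 1.9]
opening: 0.0001
grip_force: 0.8
t: 18.55
tool_pos: [0.4354, 0.1381, 0.1742]
tool_rot: [-3.111, -0.439, 0.0]
contact_force: [0.3, -0.8, 0.4]
opening: -0.0001
grip_force: 0.2
t: 18.8
tool_pos: [0.4365, 0.1384, 0.1722]
tool_rot: [-3.111, -0.439, -0.0]
contact_force: [-0.5, -0.5, 1.8]
opening: -0.0006
grip_force: 0.8
t: 19.05
tool_pos: [0.4375, 0.1386, 0.1704]
tool_rot: [3.111, 0.439, 0.0]
contact_force: [-0.1, 0.7, 1.9]
opening: 0.0
grip_force: 0.9
```

```bash
python3 -m crank '[{"offset":[0,0,0.001],"twist":[0,0,0]},{"offset":[0.001,0,0.002],"twist":[0,0,0]}]'
```

```text
t: 19.3
tool_pos: [0.4379, 0.1387, 0.1699]
tool_rot: [3.11, 0.439, -0.004]
contact_force: [-10.2, -2.6, 13.5]
opening: -0.0
grip_force: 9.0
```

On its stop as well. I'll retreat up and clear, and check with a picture.

```bash
python3 -m crank '[{"offset":[0,0,-0.005],"twist":[0,0,0]},{"offset":[0,0,-0.02],"twist":[0,0,0]},{"offset":[0,0,-0.06],"twist":[0,0,0]},{"offset":[0,0,-0.11],"twist":[0,0,0]},{"offset":[0,0,-0.16],"twist":[0,0,0]},{"offset":[0,0,-0.21],"twist":[0,0,0]},{"offset":[0,0.03,-0.23],"twist":[0,0,0]},{"offset":[0,-0.03,-0.23],"twist":[0,0,0]},{"offset":[0,-0.09,-0.23],"twist":[0,0,0]},{"offset":[0,-0.15,-0.23],"twist":[0,0,0]},{"offset":[0,-0.20,-0.23],"twist":[0,0,0]},{"offset":[0,-0.25,-0.23],"twist":[0,0,0]},{"offset":[0,-0.25,-0.23],"twist":[0,0,0]},{"offset":[0,-0.25,-0.23],"twist":[0,0,0]}]'
python3 - <<'E'
from h import *
p=np.load("p.npy");out=[]
for n,x,y in(('scene',140,110),('top',190,80)):
    k=4;im=cv2.resize(get_image(n)[y:y+150,x:x+200],None,fx=k,fy=k)[...,::-1].copy()
    im=im[:,100:] if 0 else im
    for s in(1,-1):
        q=(proj(n,world(p,shield(s,0)))-[x,y]+.5)*k;cv2.polylines(im,[np.round(q).astype(np.int32)],True,(0,255,0),1)
    out.append(cv2.resize(im,(400*1,300)) if 0 else im)
cv2.imwrite("pics/d.png",cv2.resize(np.vstack(out),(400,600),interpolation=cv2.INTER_AREA))
E
```

```text
t: 21.05
tool_pos: [0.3693, 0.379, 0.3986]
tool_rot: [3.11, 0.439, 0.001]
contact_force: [0.1, -0.6, -1.0]
opening: 0.0004
grip_force: 0.0
```

View pics/d.png

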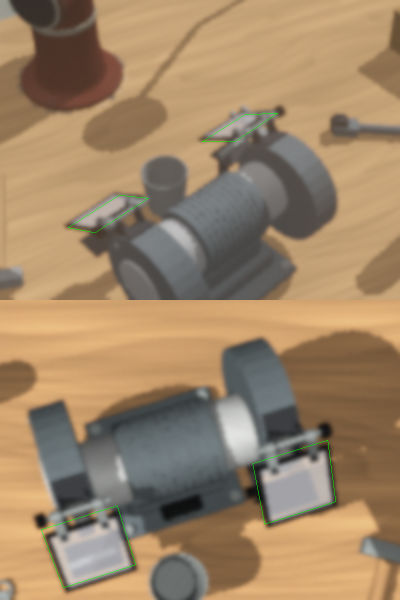

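Both panes match the projected angle-0 outlines (scene ~(108,212) and ~(238,125), top ~(90,547) and ~(295,483)), nothing else has shifted, and the arm is clear.

```bash
python3 -c "
from station import *
print(finish_job())"
```

```text
the job is handed in; nothing more can be done
None
```

Both eye shields were pushed down onto their stops with shut fingertips (about 3 N along the way, 15–17 N as each met its stop). The cup, tools and grinder show no shift in the last pictures; the tool bit was hidden under the left shield and could not be checked there. The job was handed in at about 21 s; no verdict came back.

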